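Fetch the terminal block from behind the tall parts

ROBOT

A 6-joint arm with a two-finger parallel gripper is mounted at the origin on the work surface. World frame = base frame: x ahead of the robot, y to its left, z up, the work surface at z = 0. Lengths are in m, angles in rad, forces in N, time in s.
With the tool pointing down it reaches from about 0.25 to 0.775 m from the base axis. Payload 4 kg.
Tool frame: the origin (TCP) lies midway between the tips of the shut fingers; the grasp point (between the pads) lies 19 mm behind it; z points along the fingers, y is the line along which they close (so a half turn about z gives the same grasp; the last joint's range is limited). The gripper opens to 94 mm and grips with 3 to 60 N. Pads are 16 mm wide; open, the fingers measure 119 mm over their backs; the gripper's body (75 mm by 177 mm) begins 78 mm behind the grasp point.
Start: joints at [1.22, 0.087, 1.371, -0, 1.684, -0.103], TCP at [0.135, 0.533, 0.206] pointing down, gripper open.
Joint ranges: [-3.1, 3.1], [-0.76, 2.03], [0.27, 2.55], [-1.08, 4.22], [0.17, 2.65], [-2.57, 2.57]. Speed limits (rad/s): [2.79, 2.79, 3.14, 3.14, 3.14, 3.14].

INTERFACE

Orientations are given as [roll, pitch, yaw] about the fixed x, y, z axes, in that order (R = Rz(yaw) Ry(pitch) Rx(roll)).
In Python, from bench import robot gives the robot as it stands.
- The arm moves only by the tool servo_tool, never from a script. Its argument "moves" is a list of rows, each a list of 5 numbers: the shift along the tool's x, y, z in units of 25 mm (1.0 is 25 mm), then the turn about the tool's z in units of 6 degrees (1.0 is 6 degrees), then the closure, from 0 (fully open) to 1 (shut). In form: [[dx, dy, dz, yaw, gripper], ...]. A call has 1 to 10 rows; each row is the pose to reach, as a shift and turn from the pose commanded when the call began, along the tool's axes at that moment; what a row does not reach only later rows make up. A row lasts 1/12 s, in which the tool goes at most 41.7 mm and 7.16 degrees, less where a joint would pass 70% of its speed; a pose out of reach is approached as far as the arm can. A call with a gripper value outside its range is refused whole. The fingers move at their own pace and stop on an object; the grip force is fixed at half the most. Time passes only in rows, so rows that repeat a pose let the fingers close. It gives the time, the measured TCP pose, the force, the opening and the grip force at its end, in the units of the state.
- robot.get_obs(): the state, without advancing time (a new reading comes with each control period).
- robot.snapshot(name): name is "scene" or "top" or "wrist"; returns a dict with "image" (480x640x3 uint8, blue, green, red), "fx", "fy", "cx", "cy" (pixels), "eye" and "orientation" of the camera in the world; the wrist camera has in their place "T_tool_cam" (4x4, takes a point from camera to tool coordinates, whose origin is the TCP and whose axes are the flange's). Camera axes: x right, y down, z forward; pixel columns grow to the right and rows downward; lengths in m; the calibration is good to about 2 mm. A picture is of the moment at which its call begins: read the wrist's pose just before it. There is no depth.
- robot.close_job(): hands the job in; it is judged then, once.
The state is a dict: "time": time; "joint_positions": joint angles; "qvel": joint speeds; "joint_torque": joint torques, N m; "tool_pos": TCP position; "ee_rot": TCP orientation; "wrist_force": force on the tool from outside, world axes, zero at the start; "wrist_torque": the same for the moment, N m; "width": finger opening in m; "finger_force": force on a finger pad.
Only numpy, scipy, OpenCV 4.12 (cv2) and the standard library are available. Lean on these libraries where they do the work, as an engineer would, in place of code of your own. Each camera call takes 0.05 s, during which the arm holds its last target. There are 200 camera calls.

TASK

The terminal block on the white mounting frame is hemmed in by three tall parts: first lift these off and stand all three together on the black mat, leaving the terminal block where it is. Then set the terminal block flat and square in the pocket of the test cradle, and only after that put each tall part back upright on the very place of the frame where it stood at the start, the contactor facing the same line as before. Do not knock any tall part over, and leave the small pot and the small relay on the frame's front corners as they are.

Things in the scene. Friction and masses are not known exactly. Their poses are not given: they have to be found in the camera images.
- capacitor: tall part: smooth bare-aluminium can capacitor, upright cylinder 44 mm diameter, 98 mm high, with two 7 mm steel studs on top (105 mm in all), about 0.22 kg. Loose. Origin at the centre of its underside, z up. Starts on one of the three seats of the frame.
- insulator: tall part: brown ribbed stand-off insulator, upright, 46 mm diameter over the ribs, 88 mm high, with one 12 mm steel stud on top (100 mm in all), about 0.28 kg. Grips and collides like a plain 46 mm cylinder. Loose. Origin at the centre of its underside, z up. Starts on one of the three seats of the frame.
- contactor: tall part: grey box-shaped contactor with brass screws and a black raised middle; 56 mm along its x, 44 mm along its y; grey body 78 mm high, black middle (34 mm along x, 44 mm along y) up to 92 mm. About 0.30 kg, loose. Origin: centre of its underside, z up; at the start its x lies along the frame's x, whichever seat it is on. Turned end for end counts as the same.
- terminal_block: the part to fetch: low grey terminal block with a white strip and two rows of black screw wells on top; 36 mm along its x, 56 mm along its y, 34 mm high, about 0.12 kg. Loose. Origin at the centre of its underside, z up. Starts in the middle of the frame with its y along the frame's y, between the tall parts.
- frame: white mounting frame, fixed: plate 210 x 210 mm, top 12 mm above its origin (centre of underside, on the table). Three flat seats outlined in grey at (x, y) = (0, 64), (0, -64), (-66, 0) mm, a tall part on each, which is which varies; terminal block near (0, 0). Low rail along the rear, x 74 to 102 mm, 37 mm above the table. x points away from the robot, turned up to 0.3 rad.
- mat: the side area: black rubber mat lying on the table, fixed, 220 mm along its x, 150 mm along its y, 3 mm thick. Origin at the centre of its underside. To the left or the right of the frame.
- cradle: test cradle, fixed, across the frame from the mat: grey base 100 (x) by 110 mm (y). Origin: centre of its underside. Pocket centred on it, floor 8 mm up, four white corner lips 8 mm high, 58 mm clear along x, 78 along y, open 52 mm in mid long sides and 36 in short, for fingers. The block lies with its y along the cradle's y, either way. Tester housing 45 mm high at x 55 to 95 mm.
- pot: small grey round pot with a black lid, 28 mm diameter, 28 mm high, loose, on the left front corner of the frame near (-78, 80) mm in its frame. To be left alone. Origin at the centre of its underside.
- relay: small clear relay with a black foot, 22 x 22 x 26 mm, loose, on the right front corner of the frame near (-78, -80) mm in its frame. To be left alone. Origin at the centre of its underside.

How it is judged:
On the way, in this order (a step that is already met when the one before it is completed fails the run):
1. all three tall parts stand released on the mat, the terminal block still in its place (x of capacitor in the frame of mat between -0.11 and 0.11 m and y of capacitor in the frame of mat between -0.075 and 0.075 m and z of each of capacitor, insulator, contactor in the frame of mat below 0.012 m and angle between each of capacitor, insulator, contactor's own z axis and vertical below 0.15 rad and linear speed of each of capacitor, insulator, contactor below 0.03 m/s and contact force between the fingers and capacitor below 0.5 N and x of insulator in the frame of mat between -0.11 and 0.11 m and y of insulator in the frame of mat between -0.075 and 0.075 m and contact force between the fingers and insulator below 0.5 N and x of contactor in the frame of mat between -0.11 and 0.11 m and y of contactor in the frame of mat between -0.075 and 0.075 m and contact force between the fingers and contactor below 0.5 N and distance of terminal_block from where it was at the start of the episode below 0.02 m), for 0.2 s.
2. the terminal block lies released in the cradle's pocket, the three tall parts still on the mat (x of terminal_block in the frame of cradle between -0.013 and 0.013 m and y of terminal_block in the frame of cradle between -0.013 and 0.013 m and z of terminal_block in the frame of cradle below 0.0115 m and angle between terminal_block's own z axis and vertical below 0.1 rad and angle between the y axis of terminal_block and the y axis of cradle, either way round below 0.3 rad and linear speed of each of terminal_block, capacitor, insulator, contactor below 0.03 m/s and contact force between the fingers and terminal_block below 0.5 N and x of capacitor in the frame of mat between -0.11 and 0.11 m and y of capacitor in the frame of mat between -0.075 and 0.075 m and z of each of capacitor, insulator, contactor in the frame of mat below 0.012 m and angle between each of capacitor, insulator, contactor's own z axis and vertical below 0.15 rad and contact force between the fingers and capacitor below 0.5 N and x of insulator in the frame of mat between -0.11 and 0.11 m and y of insulator in the frame of mat between -0.075 and 0.075 m and contact force between the fingers and insulator below 0.5 N and x of contactor in the frame of mat between -0.11 and 0.11 m and y of contactor in the frame of mat between -0.075 and 0.075 m and contact force between the fingers and contactor below 0.5 N), for 0.2 s.
At the end, for the whole second after the job is handed in: The terminal block lies flat on the floor of the cradle's pocket, within 13 mm of its centre along either side and square to it within 0.3 rad; each tall part stands upright within 15 mm of where it stood at the start, the contactor along the frame's x within 0.25 rad; all released and at rest (x of terminal_block in the frame of cradle between -0.013 and 0.013 m and y of terminal_block in the frame of cradle between -0.013 and 0.013 m and z of terminal_block in the frame of cradle below 0.0115 m and angle between each of terminal_block, capacitor, insulator, contactor's own z axis and vertical below 0.1 rad and angle between the y axis of terminal_block and the y axis of cradle, either way round below 0.3 rad and linear speed of each of terminal_block, capacitor, insulator, contactor below 0.03 m/s and contact force between the fingers and terminal_block below 0.5 N and distance of each of capacitor, insulator, contactor from where it was at the start of the episode below 0.015 m and contact force between the fingers and capacitor below 0.5 N and contact force between the fingers and insulator below 0.5 N and contact force between the fingers and contactor below 0.5 N and angle between the x axis of contactor and the x axis of frame, either way round below 0.25 rad); the robot touches nothing.
It fails at once if a tall part is knocked over (angle between any of capacitor, insulator, contactor's own z axis and vertical above 0.7 rad).
It fails at once if the pot or the relay is knocked over or moved by more than 20 mm (distance of any of pot, relay from where it was at the start of the episode above 0.02 m or angle between any of pot, relay's own z axis and vertical above 0.6 rad).
It also fails if it takes over 144 s, if anything falls off the work surface, if the arm or the gripper's body presses on something with over 40 N, if the wrist force passes 120 N, or if a joint passes its speed limit or range.

## Working session

There is one attempt and no reset: what is moved stays moved. The work goes in short steps, Python scripts to look and compute and a tool call to move; the robot and the scene stay as the last step left them, time stands still between calls to the robot, and variables do not carry over. Pictures are saved under pics/ and viewed, at most 14 in all, crops included, and the job is handed in when it is done.

Besides the shell and the picture viewer there is one more tool, called after ">>>" by a JSON object that holds its "api" and its "payload", one argument or row to a line. servo_tool: Moves the arm, as the interface text tells. Its arguments: {"type":"object","properties":{"moves":{"type":"array"}},"required":["moves"]}

```bash
ls; mkdir -p pics
cat > snap.py <<'E'
import sys,cv2,pickle
from bench import robot
o=robot.get_obs(); print({k:o[k] for k in("time","tool_pos","ee_rot","width")})
for n in sys.argv[2:]:
    s=robot.snapshot(n); cv2.imwrite(f"pics/{sys.argv[1]}_{n}.png",s["image"]); s["obs"]=o
    pickle.dump(s,open(f"pics/{sys.argv[1]}_{n}.pkl","wb"))
    print(n,{k:v for k,v in s.items() if k not in("image","obs")})
E
python3 snap.py a top scene
```

```text
pics
{'time': 0.0, 'tool_pos': array([0.13471197, 0.53267766, 0.20431086]), 'ee_rot': array([-3.13940244e+00, -2.09783462e-04,  2.89378125e+00]), 'width': 0.09371275434059802}
top {'fx': 452.9948383314183, 'fy': 452.9948383314183, 'cx': 319.62346047848166, 'cy': 238.9511796717166, 'eye': array([0.38339664, 0.01048508, 0.72065036]), 'orientation': array([-2.88477337e+00, -1.54465356e-04, -1.58486874e+00])}
scene {'fx': 587.2901478231204, 'fy': 587.2901478231204, 'cx': 323.1606717513937, 'cy': 234.00206908917187, 'eye': array([ 1.20894414, -0.11186114,  0.82577983]), 'orientation': array([-2.43056754,  0.00293507,  1.41676721])}
```

View pics/a_top.png

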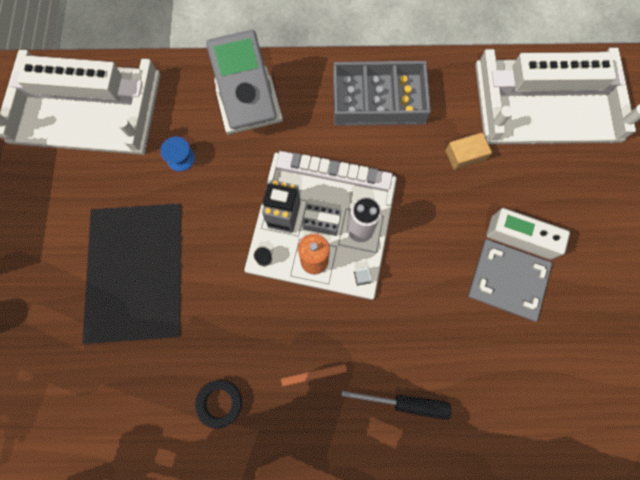

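View pics/a_scene.png

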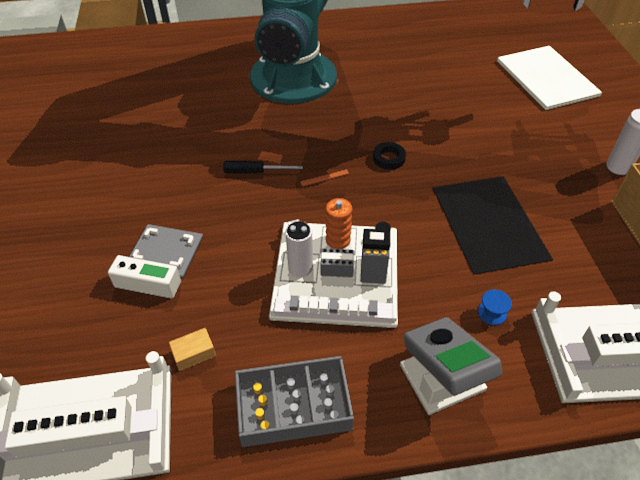

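```bash
cat > geo.py <<'E'
import numpy as np,pickle,cv2
from scipy.spatial.transform import Rotation as R
def load(n): return pickle.load(open(f"pics/{n}.pkl","rb"))
def ray(s,px,z):
    px=np.atleast_2d(px).astype(float)
    d=np.c_[(px[:,0]-s["cx"])/s["fx"],(px[:,1]-s["cy"])/s["fy"],np.ones(len(px))]
    if "eye" in s: Rm=R.from_euler("xyz",s["orientation"]).as_matrix();e=s["eye"]
    else:
        o=s["obs"];T=np.array(s["T_tool_cam"]);Rt=R.from_euler("xyz",o["ee_rot"]).as_matrix()
        Rm=Rt@T[:3,:3];e=o["tool_pos"]+Rt@T[:3,3]
    d=d@Rm.T
    return (e+d*((z-e[2])/d[:,2])[:,None])[:,:2]
def blob(mask,box):
    x0,y0,x1,y1=box;m=np.zeros_like(mask);m[y0:y1,x0:x1]=mask[y0:y1,x0:x1]
    c=max(cv2.findContours(m,cv2.RETR_EXTERNAL,cv2.CHAIN_APPROX_NONE)[0],key=cv2.contourArea)
    return c
E
cat > m1.py <<'E'
from geo import *
s=load("a_top");im=s["image"];hsv=cv2.cvtColor(im,cv2.COLOR_BGR2HSV)
def rect(c,z):
    w=(ray(s,c[:,0,:],z)*1000).astype(np.float32);r=cv2.minAreaRect(w);return r
m=cv2.inRange(im,(0,0,0),(42,42,42)); print("mat",rect(blob(m,(80,195,190,350)),.003))
sat=hsv[...,1];m=((sat<70)&(hsv[...,2]>70)).astype(np.uint8)
c=blob(m,(235,145,405,305));h=cv2.approxPolyDP(cv2.convexHull(c),6,True)[:,0];print("frame poly",h.tolist(),(ray(s,h,.012)*1000).round().tolist())
cg=blob(cv2.inRange(hsv,(0,0,80),(179,70,165)),(460,235,560,330));print("cradle",rect(cg,.008))
h=cv2.approxPolyDP(cv2.convexHull(cg),5,True)[:,0];print(h.tolist(),(ray(s,h,.008)*1000).round().tolist())
o=cv2.inRange(hsv,(3,140,150),(14,255,255));c=blob(o,(290,225,340,280));print("ins bbox",cv2.boundingRect(c))
crop=cv2.resize(im[140:310,235:405],None,fx=3.5,fy=3.5,interpolation=cv2.INTER_CUBIC);cv2.imwrite("pics/c1.png",crop)
E
python3 m1.py
```

```text
mat ((419.4983215332031, 345.58599853515625), (4.608341693878174, 8.157196998596191), 47.150550842285156)
frame poly [[275, 152], [396, 177], [374, 298], [244, 271]] [[724.0, 82.0], [675.0, -122.0], [473.0, -76.0], [519.0, 129.0]]
cradle ((506.9595031738281, -300.5249328613281), (119.78434753417969, 118.95631408691406), 68.15682983398438)
[[486, 235], [559, 254], [535, 321], [468, 296]] [[573.0, -264.0], [540.0, -378.0], [434.0, -325.0], [474.0, -225.0]]
ins bbox (299, 235, 30, 38)
```

View pics/c1.png

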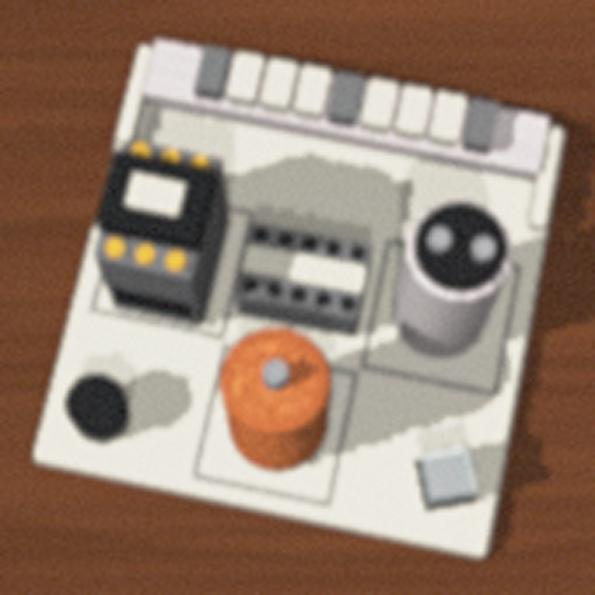

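```bash
cat > m2.py <<'E'
from geo import *
s=load("a_top");im=s["image"];hsv=cv2.cvtColor(im,cv2.COLOR_BGR2HSV)
def g(q,z): return (ray(s,q,z)*1000).round(1).tolist()
m=cv2.inRange(cv2.GaussianBlur(im,(5,5),0),(0,0,0),(45,45,45));c=blob(m,(70,195,195,350))
print("mat",cv2.minAreaRect((ray(s,c[:,0],.003)*1000).astype(np.float32)))
f=lambda x,y:(x/3.5+235,y/3.5+140)
print("cap",g(f(461,247),.110),"ins",g(f(276,380),.100),"contactor top mid(label)",g(f(156,194),.104))
print("tb top",g(f(306,267),.046),"pot",g(f(98,406),.04),"relay",g(f(449,474),.038))
y=np.array([-.221]);x=np.array([np.cos(y[0]),np.sin(y[0])]);n=np.array([-x[1],x[0]])
for p in [(0,64),(0,-64),(-66,0),(0,0)]: print(p,np.array([598.5,3.5])+p[0]*x+p[1]*n)
m=cv2.inRange(hsv,(0,0,195),(179,60,255));
N,l,st,ce=cv2.connectedComponentsWithStats(m[240:325,465:560])
for i in range(1,N):
  if st[i,4]>8: print("lip",ce[i]+[465,240],st[i],g(ce[i]+[465,240],.016))
cv2.imwrite("pics/c2.png",cv2.resize(im[200:330,455:585],None,fx=4.5,fy=4.5,interpolation=cv2.INTER_CUBIC))
E
python3 m2.py
```

```text
mat ((460.89691162109375, 303.7791442871094), (86.76551818847656, 144.51858520507812), 2.560114622116089)
cap [[584.4, -59.2]] ins [[532.5, 16.4]] contactor top mid(label) [[611.1, 65.0]]
tb top [[597.1, 3.0]] pot [[536.2, 95.3]] relay [[504.2, -57.9]]
(0, 64) [612.52914632  65.94343883]
(0, -64) [584.47085368 -58.94343883]
(-66, 0) [534.1052037   17.96755714]
(0, 0) [598.5   3.5]
lip [546.45525292 244.11284047] [ 57   0  38  14 257] [[554.8, -355.8]]
lip [494.22535211 253.        ] [24  9 14 10 71] [[541.4, -270.4]]
lip [540.45454545 269.64935065] [69 24 12 14 77] [[513.4, -340.5]]
lip [484.33333333 286.52564103] [15 39 12 14 78] [[487.8, -248.9]]
lip [531.46753247 303.79220779] [59 58 14 11 77] [[459.9, -319.1]]
```

View pics/c2.png

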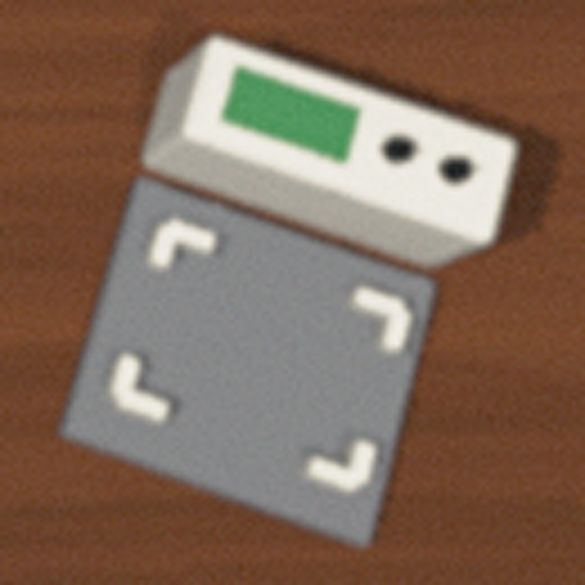

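```bash
cat > m3.py <<'E'
from geo import *
s=load("a_top");im=cv2.GaussianBlur(s["image"],(5,5),0).astype(int)
print((ray(s,[(91,209),(181,204),(181,335),(83,343)],.003)*1000).round())
m=((im[...,2]-im[...,0]<18)&(im[...,2]<70)).astype(np.uint8);c=blob(m,(70,195,195,355))
print(cv2.minAreaRect((ray(s,c[:,0],.003)*1000).astype(np.float32)))
E
python3 m3.py
```

```text
[[629. 388.]
 [636. 239.]
 [421. 225.]
 [411. 376.]]
((523.3077392578125, 308.1323547363281), (216.87086486816406, 148.31210327148438), 3.240562915802002)
```

```bash
cat > plan.py <<'E'
import sys,numpy as np
from bench import robot
from scipy.spatial.transform import Rotation as R
o=robot.get_obs();p=o["tool_pos"].copy();Rm=R.from_euler("xyz",o["ee_rot"]).as_matrix()
print("t %.1f"%o["time"],p.round(4),"yaw %.3f"%o["ee_rot"][2],"w %.4f f"%o["width"],o["finger_force"],o["wrist_force"].round(1))
for a in sys.argv[1:]:
    x,y,z,*yw=map(float,a.split(","))
    d=Rm.T@(np.array([x,y,z])-p)/.025
    t=-np.degrees((yw[0]-o["ee_rot"][2]+np.pi)%(2*np.pi)-np.pi)/6 if yw else 0
    print(a,"->",d.round(2),"yaw %.2f"%t,"rows",int(np.ceil(np.linalg.norm(d)*25/41.7)))
E
python3 plan.py .6125,.066,.2,2.92 .36,.3,.2,2.92
```

```text
t 0.1 [0.1347 0.5327 0.2044] yaw 2.894 w 0.0939 f 0.0 [-0.9 -0.2  0.2]
.6125,.066,.2,2.92 -> [-23.11 -13.41   0.2 ] yaw -0.25 rows 17
.36,.3,.2,2.92 -> [-11.02  -6.81   0.19] yaw -0.25 rows 8
```

>>> {"api": "servo_tool", "payload": {
  "moves": [
    [-23.1,-13.4,0.2,-0.25,0],
    [-23.1,-13.4,0.2,-0.25,0],
    [-23.1,-13.4,0.2,-0.25,0],
    [-23.1,-13.4,0.2,-0.25,0],
    [-23.1,-13.4,0.2,-0.25,0],
    [-23.1,-13.4,0.2,-0.25,0],
    [-23.1,-13.4,0.2,-0.25,0],
    [-23.1,-13.4,0.2,-0.25,0],
    [-23.1,-13.4,0.2,-0.25,0],
    [-23.1,-13.4,0.2,-0.25,0]
  ]
}}

```text
time: 0.93
tool_pos: [0.4339, 0.2403, 0.202]
ee_rot: [-3.142, -0.0, 2.92]
wrist_force: [-0.0, 0.7, -0.3]
width: 0.0938
finger_force: 0.0
```

```bash
python3 plan.py .6125,.066,.2,2.92
```

```text
t 0.9 [0.4339 0.2403 0.202 ] yaw 2.920 w 0.0938 f 0.0 [-0.   0.7 -0.3]
.6125,.066,.2,2.92 -> [-8.5  -5.23  0.08] yaw -0.00 rows 6
```

>>> {"api": "servo_tool", "payload": {
  "moves": [
    [-8.5,-5.2,0,0,0],
    [-8.5,-5.2,0,0,0],
    [-8.5,-5.2,0,0,0],
    [-8.5,-5.2,0,0,0],
    [-8.5,-5.2,0,0,0],
    [-8.5,-5.2,0,0,0],
    [-8.5,-5.2,0,0,0],
    [-8.5,-5.2,0,0,0],
    [-8.5,-5.2,0,0,0],
    [-8.5,-5.2,0,0,0]
  ]
}}

```text
time: 1.77
tool_pos: [0.6109, 0.0697, 0.2024]
ee_rot: [3.141, -0.001, 2.921]
wrist_force: [0.4, 0.5, 0.5]
width: 0.094
finger_force: 0.0
```

```bash
python3 plan.py .6125,.066,.2,2.92 .6125,.066,.06,2.92; python3 snap.py b wrist
```

```text
t 1.8 [0.6109 0.0697 0.2024] yaw 2.921 w 0.0940 f 0.0 [0.4 0.5 0.5]
.6125,.066,.2,2.92 -> [-0.09 -0.13  0.1 ] yaw 0.01 rows 1
.6125,.066,.06,2.92 -> [-0.1  -0.13  5.7 ] yaw 0.01 rows 4
{'time': 1.7667, 'tool_pos': array([0.61094634, 0.06969682, 0.20243258]), 'ee_rot': array([ 3.14114098e+00, -5.23996157e-04,  2.92124340e+00]), 'width': 0.093983188815121}
wrist {'fx': 412.5366947064024, 'fy': 412.5366947064024, 'cx': 322.4311406122367, 'cy': 238.0323811129822, 'T_tool_cam': array([[ 1.33175056e-04, -9.66064716e-01, -2.58300110e-01,
         7.48473272e-02],
       [ 9.99999913e-01,  2.30593632e-04, -3.46857486e-04,
         3.12435148e-04],
       [ 3.94649139e-04, -2.58300041e-01,  9.66064663e-01,
        -1.79405977e-01],
       [ 0.00000000e+00,  0.00000000e+00,  0.00000000e+00,
         1.00000000e+00]])}
```

View pics/b_wrist.png

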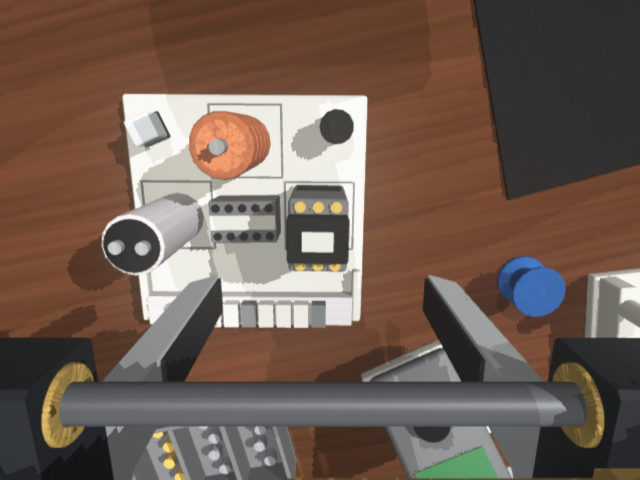

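Run:
```python
from geo import *
s=load("b_wrist")
g=lambda q,z:(ray(s,q,z)*1000).round(1).tolist()
print("label",g((318,242),.104),"cap top",g((131,246),.110),"ins",g((226,146),.100),"tb",g((246,219),.046),"mat corner",g((508,199),.003))
print("frame corners",g([(123,94),(368,96)],.012))
```

```text
label [[612.5, 66.4]] cap top [[585.7, -58.9]] ins [[535.3, 20.9]] tb [[595.6, 8.2]] mat corner [[637.7, 240.3]]
frame corners [[473.9, -72.8], [520.9, 129.8]]
```

>>> {"api": "servo_tool", "payload": {
  "moves": [
    [-0.1,-0.15,2,0,0],
    [-0.1,-0.15,4,0,0],
    [-0.1,-0.15,5.0,0,0],
    [-0.1,-0.15,5.6,0,0],
    [-0.1,-0.15,5.6,0,0],
    [-0.1,-0.15,5.6,0,0],
    [-0.1,-0.15,5.6,0,0]
  ]
}}

```text
time: 2.4
tool_pos: [0.6147, 0.0653, 0.0652]
ee_rot: [3.14, 0.004, 2.921]
wrist_force: [0.1, -0.2, 0.0]
width: 0.0941
finger_force: 0.0
```

```bash
python3 plan.py .6125,.066,.06,2.92
```

```text
t 2.4 [0.6147 0.0653 0.0652] yaw 2.921 w 0.0941 f 0.0 [ 0.1 -0.2  0. ]
.6125,.066,.06,2.92 -> [0.09 0.01 0.21] yaw 0.01 rows 1
```

>>> {"api": "servo_tool", "payload": {
  "moves": [
    [0.08,0,0.1,0,0],
    [0.08,0,0.1,0,1],
    [0.08,0,0.1,0,1],
    [0.08,0,0.1,0,1],
    [0.08,0,0.1,0,1],
    [0.08,0,0.1,0,1],
    [0.08,0,0.1,0,1],
    [0.08,0,0.1,0,1],
    [0.08,0,0.1,0,1],
    [0.08,0,0.1,0,1]
  ]
}}

```text
time: 3.23
tool_pos: [0.6115, 0.0653, 0.0598]
ee_rot: [3.141, -0.0, 2.92]
wrist_force: [-0.5, 1.4, -0.4]
width: 0.044
finger_force: 29.9
```

```bash
python3 plan.py .596,.311,.165,2.92
```

```text
t 3.2 [0.6115 0.0653 0.0598] yaw 2.920 w 0.0440 f 29.908304549753666 [-0.5  1.4 -0.4]
.596,.311,.165,2.92 -> [ 2.77  9.46 -4.2 ] yaw 0.00 rows 7
```

>>> {"api": "servo_tool", "payload": {
  "moves": [
    [0,0,-1,0,1],
    [0,0,-2.2,0,1],
    [0,0,-3.2,0,1],
    [0.4,1.4,-3.2,0,1],
    [0.8,2.8,-3.2,0,1],
    [1.2,4.2,-3.2,0,1],
    [1.6,5.6,-3.2,0,1],
    [2.0,7.0,-3.2,0,1],
    [2.4,8.2,-3.2,0,1],
    [2.75,9.45,-3.2,0,1]
  ]
}}

```text
time: 4.07
tool_pos: [0.595, 0.3117, 0.1381]
ee_rot: [-3.139, -0.003, 2.92]
wrist_force: [0.8, 0.1, -3.5]
width: 0.0438
finger_force: 29.9
```

>>> {"api": "servo_tool", "payload": {
  "moves": [
    [0,0,0,0,1],
    [0,0,0,0,1],
    [0,0,0,0,1],
    [0,0,0,0,1]
  ]
}}

```text
time: 4.4
tool_pos: [0.5962, 0.3091, 0.139]
ee_rot: [-3.14, -0.001, 2.919]
wrist_force: [0.1, -0.9, -3.6]
width: 0.0438
finger_force: 29.9
```

```bash
python3 plan.py .596,.311,.052,2.92
```

```text
t 4.4 [0.5962 0.3091 0.139 ] yaw 2.919 w 0.0438 f 29.906832743436098 [ 0.1 -0.9 -3.6]
.596,.311,.052,2.92 -> [0.02 0.08 3.48] yaw -0.01 rows 3
```

>>> {"api": "servo_tool", "payload": {
  "moves": [
    [0,0.05,1,0,1],
    [0,0.05,2,0,1],
    [0,0.05,2.8,0,1],
    [0,0.05,3.2,0,1],
    [0,0.05,3.35,0,1],
    [0,0.05,3.45,0,1],
    [0,0.05,3.5,0,1],
    [0,0.05,3.5,0,1]
  ]
}}

```text
time: 5.07
tool_pos: [0.5976, 0.3118, 0.054]
ee_rot: [3.14, 0.002, 2.92]
wrist_force: [0.0, -0.6, -2.4]
width: 0.0437
finger_force: 29.9
```

>>> {"api": "servo_tool", "payload": {
  "moves": [
    [0,0,0.05,0,1],
    [0,0,0.05,0,1],
    [0,0,0.05,0,1]
  ]
}}

```text
time: 5.32
tool_pos: [0.5969, 0.3119, 0.052]
ee_rot: [3.141, 0.001, 2.92]
wrist_force: [-0.2, 0.8, -3.4]
width: 0.0439
finger_force: 29.9
```

>>> {"api": "servo_tool", "payload": {
  "moves": [
    [0,0,0.05,0,1],
    [0,0,0.05,0,1],
    [0,0,0.05,0,0.8],
    [0,0,0.05,0,0.4],
    [0,0,0.05,0,0],
    [0,0,0.05,0,0],
    [0,0,0.05,0,0],
    [0,0,0.05,0,0]
  ]
}}

```text
time: 5.98
tool_pos: [0.5967, 0.3117, 0.0501]
ee_rot: [3.141, 0.0, 2.92]
wrist_force: [-0.6, 0.1, -0.1]
width: 0.0733
finger_force: 0.0
```

```bash
python3 plan.py .596,.311,.175,2.92 .5345,.0185,.175,2.92 .584,-.059,.175,2.92
```

```text
t 6.0 [0.5967 0.3117 0.0501] yaw 2.920 w 0.0733 f 0.0 [-0.6  0.1 -0.1]
.596,.311,.175,2.92 -> [ 0.02 -0.03 -5.  ] yaw -0.00 rows 3
.5345,.0185,.175,2.92 -> [ -0.15 -11.99  -5.  ] yaw -0.00 rows 8
.584,-.059,.175,2.92 -> [ -2.77 -14.57  -5.  ] yaw -0.00 rows 10
```

>>> {"api": "servo_tool", "payload": {
  "moves": [
    [0,0,-1,0,0],
    [0,0,-2.5,0,0],
    [0,0,-4,0,0],
    [0,0,-5,0,0],
    [0,-1.6,-5,0,0],
    [0,-3.2,-5,0,0],
    [0,-4.8,-5,0,0],
    [0,-6.4,-5,0,0],
    [-0.1,-8,-5,0,0],
    [-0.15,-9.6,-5,0,0]
  ]
}}

```text
time: 6.82
tool_pos: [0.5468, 0.0751, 0.1751]
ee_rot: [3.141, 0.001, 2.92]
wrist_force: [0.6, -0.4, 0.2]
width: 0.0943
finger_force: 0.0
```

>>> {"api": "servo_tool", "payload": {
  "moves": [
    [0,-1.4,0,0,0],
    [0,-2.4,0,0,0],
    [0,-2.4,0,0,0],
    [0,-2.4,0,0,0],
    [0,-2.4,0,0,0]
  ]
}}

```text
time: 7.23
tool_pos: [0.5344, 0.0187, 0.175]
ee_rot: [3.141, 0.0, 2.92]
wrist_force: [0.9, 0.7, 1.0]
width: 0.0941
finger_force: 0.0
```

```bash
python3 plan.py .5345,.0185,.06,2.92
```

```text
t 7.2 [0.5344 0.0187 0.175 ] yaw 2.920 w 0.0941 f 0.0 [0.9 0.7 1. ]
.5345,.0185,.06,2.92 -> [-0.   -0.01  4.6 ] yaw -0.00 rows 3
```

>>> {"api": "servo_tool", "payload": {
  "moves": [
    [0,0,1.5,0,0],
    [0,0,3,0,0],
    [0,0,4.1,0,0],
    [0,0,4.6,0,0],
    [0,0,4.6,0,0],
    [0,0,4.6,0,0],
    [0,0,4.6,0,0]
  ]
}}

```text
time: 7.82
tool_pos: [0.5356, 0.019, 0.0614]
ee_rot: [3.141, 0.003, 2.921]
wrist_force: [-0.4, -0.8, 0.9]
width: 0.0938
finger_force: 0.0
```

>>> {"api": "servo_tool", "payload": {
  "moves": [
    [0,0,0.1,0,0.3],
    [0,0,0.1,0,1],
    [0,0,0.1,0,1],
    [0,0,0.1,0,1],
    [0,0,0.1,0,1],
    [0,0,0.1,0,1],
    [0,0,0.1,0,1],
    [0,0,0.1,0,1],
    [0,0,0.1,0,1],
    [0,0,0.1,0,1]
  ]
}}

```text
time: 8.65
tool_pos: [0.5342, 0.0178, 0.0574]
ee_rot: [-3.141, 0.0, 2.92]
wrist_force: [-0.1, -0.8, 0.6]
width: 0.0457
finger_force: 30.0
```

```bash
python3 plan.py .524,.307,.16,2.92
```

```text
t 8.7 [0.5342 0.0178 0.0574] yaw 2.920 w 0.0457 f 29.977839589118958 [-0.1 -0.8  0.6]
.524,.307,.16,2.92 -> [ 2.94 11.19 -4.11] yaw -0.00 rows 8
```

>>> {"api": "servo_tool", "payload": {
  "moves": [
    [0,0,-1,0,1],
    [0,0,-2.2,0,1],
    [0,0,-3.2,0,1],
    [0.4,1.5,-3.2,0,1],
    [0.8,3.0,-3.2,0,1],
    [1.2,4.5,-3.2,0,1],
    [1.6,6.0,-3.2,0,1],
    [2.0,7.5,-3.2,0,1],
    [2.4,9,-3.2,0,1],
    [2.75,10.5,-3.2,0,1]
  ]
}}

```text
time: 9.48
tool_pos: [0.5235, 0.2912, 0.1359]
ee_rot: [-3.14, -0.002, 2.92]
wrist_force: [1.0, -0.2, -2.8]
width: 0.0457
finger_force: 30.0
```

>>> {"api": "servo_tool", "payload": {
  "moves": [
    [0.19,0.7,0,0,1],
    [0.19,0.7,0,0,1],
    [0.19,0.7,0,0,1],
    [0.19,0.7,0,0,1],
    [0.19,0.7,0,0,1]
  ]
}}

```text
time: 9.9
tool_pos: [0.5241, 0.3061, 0.1368]
ee_rot: [-3.14, -0.001, 2.918]
wrist_force: [-0.1, -0.3, -2.4]
width: 0.0454
finger_force: 30.0
```

```bash
python3 plan.py .524,.307,.0484,2.92
```

```text
t 9.9 [0.5241 0.3061 0.1368] yaw 2.918 w 0.0454 f 29.972585141658783 [-0.1 -0.3 -2.4]
.524,.307,.0484,2.92 -> [0.01 0.04 3.53] yaw -0.01 rows 3
```

>>> {"api": "servo_tool", "payload": {
  "moves": [
    [0,0.04,1,0,1],
    [0,0.04,2,0,1],
    [0,0.04,2.8,0,1],
    [0,0.04,3.2,0,1],
    [0,0.04,3.4,0,1],
    [0,0.04,3.5,0,1],
    [0,0.04,3.54,0,1],
    [0,0.04,3.56,0,1],
    [0,0.04,3.56,0,1],
    [0,0.04,3.56,0,1]
  ]
}}

```text
time: 10.73
tool_pos: [0.5251, 0.3088, 0.0497]
ee_rot: [3.14, 0.002, 2.92]
wrist_force: [-0.2, 0.1, -3.4]
width: 0.0454
finger_force: 30.0
```

>>> {"api": "servo_tool", "payload": {
  "moves": [
    [0,0,0.03,0,1],
    [0,0,0.03,0,1],
    [0,0,0.03,0,0.8],
    [0,0,0.03,0,0.4],
    [0,0,0.03,0,0],
    [0,0,0.03,0,0],
    [0,0,0.03,0,0],
    [0,0,0.03,0,0],
    [0,0,0.03,0,0]
  ]
}}

```text
time: 11.48
tool_pos: [0.5244, 0.3085, 0.0477]
ee_rot: [3.141, 0.0, 2.92]
wrist_force: [0.4, -0.3, -0.1]
width: 0.0824
finger_force: 0.0
```

```bash
python3 plan.py .524,.307,.175,2.92 .584,-.059,.175,2.92
```

```text
t 11.5 [0.5244 0.3085 0.0477] yaw 2.920 w 0.0824 f 0.0 [ 0.4 -0.3 -0.1]
.524,.307,.175,2.92 -> [ 0.   -0.06 -5.09] yaw 0.00 rows 4
.584,-.059,.175,2.92 -> [ -5.56 -13.82  -5.09] yaw 0.00 rows 10
```

>>> {"api": "servo_tool", "payload": {
  "moves": [
    [0,0,-1,0,0],
    [0,0,-2.5,0,0],
    [0,0,-4,0,0],
    [0,0,-5.1,0,0],
    [-0.6,-1.4,-5.1,0,0],
    [-1.2,-2.9,-5.1,0,0],
    [-1.8,-4.4,-5.1,0,0],
    [-2.4,-5.9,-5.1,0,0],
    [-3,-7.4,-5.1,0,0],
    [-3.6,-8.9,-5.1,0,0]
  ]
}}

```text
time: 12.32
tool_pos: [0.5632, 0.0698, 0.1753]
ee_rot: [3.141, 0.001, 2.92]
wrist_force: [0.8, 0.0, 0.3]
width: 0.0939
finger_force: 0.0
```

>>> {"api": "servo_tool", "payload": {
  "moves": [
    [-0.7,-1.5,0,0,0],
    [-1.3,-3,0,0,0],
    [-1.7,-4.2,0,0,0],
    [-1.96,-4.92,0,0,0],
    [-1.96,-4.92,0,0,0],
    [-1.96,-4.92,0,0,0],
    [-1.96,-4.92,0,0,0],
    [-1.96,-4.92,0,0,0]
  ]
}}

```text
time: 12.98
tool_pos: [0.5839, -0.0578, 0.1752]
ee_rot: [3.141, -0.0, 2.922]
wrist_force: [0.3, 0.4, 0.5]
width: 0.094
finger_force: 0.0
```

```bash
python3 plan.py .585,-.059,.06,2.92
```

```text
t 13.0 [ 0.5839 -0.0578  0.1752] yaw 2.922 w 0.0940 f 0.0 [0.3 0.4 0.5]
.585,-.059,.06,2.92 -> [-0.05 -0.04  4.61] yaw 0.02 rows 3
```

>>> {"api": "servo_tool", "payload": {
  "moves": [
    [0,-0.04,1.5,0,0],
    [0,-0.04,3,0,0],
    [0,-0.04,4.1,0,0],
    [0,-0.04,4.6,0,0],
    [0,-0.04,4.6,0,0],
    [0,-0.04,4.6,0,0],
    [0,-0.04,4.6,0,0]
  ]
}}

```text
time: 13.57
tool_pos: [0.5855, -0.0599, 0.0627]
ee_rot: [3.141, 0.004, 2.921]
wrist_force: [0.1, -0.1, 0.8]
width: 0.0937
finger_force: 0.0
```

>>> {"api": "servo_tool", "payload": {
  "moves": [
    [0,0,0.05,0,0.3],
    [0,0,0.05,0,1],
    [0,0,0.05,0,1],
    [0,0,0.05,0,1],
    [0,0,0.05,0,1],
    [0,0,0.05,0,1],
    [0,0,0.05,0,1],
    [0,0,0.05,0,1],
    [0,0,0.05,0,1],
    [0,0,0.05,0,1]
  ]
}}

```text
time: 14.4
tool_pos: [0.584, -0.0595, 0.0591]
ee_rot: [3.14, 0.0, 2.92]
wrist_force: [0.3, 1.8, 0.8]
width: 0.0435
finger_force: 30.0
```

```bash
python3 plan.py .452,.303,.165,2.92
```

```text
t 14.4 [ 0.584  -0.0595  0.0591] yaw 2.920 w 0.0435 f 29.99969244003296 [0.3 1.8 0.8]
.452,.303,.165,2.92 -> [ 8.33 12.99 -4.22] yaw 0.00 rows 10
```

>>> {"api": "servo_tool", "payload": {
  "moves": [
    [0,0,-1,0,1],
    [0,0,-2.2,0,1],
    [0,0,-3.4,0,1],
    [0.8,1.3,-3.4,0,1],
    [1.6,2.6,-3.4,0,1],
    [2.4,3.8,-3.4,0,1],
    [3.2,5.1,-3.4,0,1],
    [4.0,6.3,-3.4,0,1],
    [4.8,7.6,-3.4,0,1],
    [5.6,8.8,-3.4,0,1]
  ]
}}

```text
time: 15.23
tool_pos: [0.4942, 0.1864, 0.1429]
ee_rot: [-3.14, -0.001, 2.92]
wrist_force: [0.6, -0.0, -3.0]
width: 0.0434
finger_force: 30.0
```

>>> {"api": "servo_tool", "payload": {
  "moves": [
    [0.8,1.2,0,0,1],
    [1.6,2.4,0,0,1],
    [2.3,3.5,0,0,1],
    [2.73,4.2,0,0,1],
    [2.73,4.2,0,0,1],
    [2.73,4.2,0,0,1],
    [2.73,4.2,0,0,1],
    [2.73,4.2,0,0,1]
  ]
}}

```text
time: 15.9
tool_pos: [0.4524, 0.3014, 0.1434]
ee_rot: [-3.14, -0.0, 2.918]
wrist_force: [0.5, 1.0, -2.2]
width: 0.0434
finger_force: 30.0
```

```bash
python3 plan.py .452,.303,.0501,2.92
```

```text
t 15.9 [0.4524 0.3014 0.1434] yaw 2.918 w 0.0434 f 29.99833792448044 [ 0.5  1.  -2.2]
.452,.303,.0501,2.92 -> [0.03 0.06 3.73] yaw -0.01 rows 3
```

>>> {"api": "servo_tool", "payload": {
  "moves": [
    [0,0.04,1,0,1],
    [0,0.04,2,0,1],
    [0,0.04,2.9,0,1],
    [0,0.04,3.4,0,1],
    [0,0.04,3.6,0,1],
    [0,0.04,3.7,0,1],
    [0,0.04,3.75,0,1],
    [0,0.04,3.76,0,1],
    [0,0.04,3.76,0,1],
    [0,0.04,3.76,0,1]
  ]
}}

```text
time: 16.73
tool_pos: [0.4531, 0.3041, 0.0512]
ee_rot: [3.14, 0.002, 2.92]
wrist_force: [-0.3, 0.1, -2.8]
width: 0.0432
finger_force: 30.0
```

>>> {"api": "servo_tool", "payload": {
  "moves": [
    [0,0,0.03,0,1],
    [0,0,0.03,0,1],
    [0,0,0.03,0,0.8],
    [0,0,0.03,0,0.4],
    [0,0,0.03,0,0],
    [0,0,0.03,0,0],
    [0,0,0.03,0,0],
    [0,0,0.03,0,0],
    [0,0,0.03,0,0]
  ]
}}

```text
time: 17.48
tool_pos: [0.4523, 0.3037, 0.0491]
ee_rot: [3.142, -0.0, 2.92]
wrist_force: [-0.5, -0.3, -0.5]
width: 0.0804
finger_force: 0.0
```

```bash
python3 plan.py .452,.303,.175,2.92 .5985,.0035,.175,2.92
```

```text
t 17.5 [0.4523 0.3037 0.0491] yaw 2.920 w 0.0804 f 0.0 [-0.5 -0.3 -0.5]
.452,.303,.175,2.92 -> [ 0.   -0.03 -5.04] yaw -0.00 rows 4
.5985,.0035,.175,2.92 -> [ -8.35 -10.43  -5.04] yaw -0.00 rows 9
```

>>> {"api": "servo_tool", "payload": {
  "moves": [
    [0,0,-1,0,0],
    [0,0,-2.5,0,0],
    [0,0,-4,0,0],
    [0,0,-5,0,0],
    [-1,-1.2,-5,0,0],
    [-2,-2.4,-5,0,0],
    [-3,-3.7,-5,0,0],
    [-4,-5,-5,0,0],
    [-5,-6.2,-5,0,0],
    [-6,-7.4,-5,0,0]
  ]
}}

```text
time: 18.32
tool_pos: [0.5584, 0.0884, 0.1743]
ee_rot: [3.141, 0.0, 2.92]
wrist_force: [-0.2, -0.6, -0.8]
width: 0.0939
finger_force: 0.0
```

>>> {"api": "servo_tool", "payload": {
  "moves": [
    [-1,-1.2,0,0,0],
    [-1.9,-2.4,0,0,0],
    [-2.35,-3.03,0,0,0],
    [-2.35,-3.03,0,0,0],
    [-2.35,-3.03,0,0,0],
    [-2.35,-3.03,0,0,0],
    [-2.35,-3.03,0,0,0]
  ]
}}

```text
time: 18.9
tool_pos: [0.5982, 0.0048, 0.1743]
ee_rot: [3.141, -0.0, 2.922]
wrist_force: [-0.1, 0.2, 0.0]
width: 0.0941
finger_force: 0.0
```

```bash
python3 snap.py c wrist top; python3 plan.py .5985,.0035,.02,2.92
```

```text
{'time': 18.9, 'tool_pos': array([0.59819857, 0.00479852, 0.17426766]), 'ee_rot': array([ 3.14101006e+00, -1.04741886e-04,  2.92164280e+00]), 'width': 0.09407422986577392}
wrist {'fx': 412.5366947064024, 'fy': 412.5366947064024, 'cx': 322.4311406122367, 'cy': 238.0323811129822, 'T_tool_cam': array([[ 1.33238815e-04, -9.66064759e-01, -2.58299949e-01,
         7.48471543e-02],
       [ 9.99999913e-01,  2.30601040e-04, -3.46638609e-04,
         3.12362895e-04],
       [ 3.94439581e-04, -2.58299880e-01,  9.66064706e-01,
        -1.79405838e-01],
       [ 0.00000000e+00,  0.00000000e+00,  0.00000000e+00,
         1.00000000e+00]])}
top {'fx': 452.9948383314183, 'fy': 452.9948383314183, 'cx': 319.62346047848166, 'cy': 238.9511796717166, 'eye': array([0.38339664, 0.01048508, 0.72065036]), 'orientation': array([-2.88477337e+00, -1.54465356e-04, -1.58486874e+00])}
t 19.0 [0.5983 0.0048 0.1744] yaw 2.922 w 0.0939 f 0.0 [-0.5 -0.2  0.3]
.5985,.0035,.02,2.92 -> [-0.02 -0.05  6.17] yaw 0.02 rows 4
```

View pics/c_wrist.png

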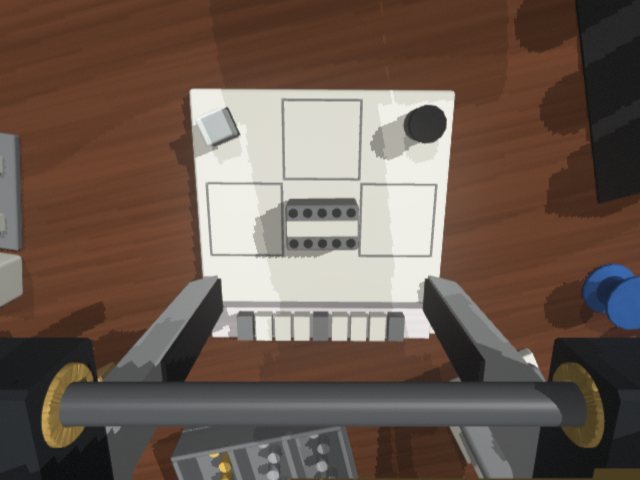

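View pics/c_top.png

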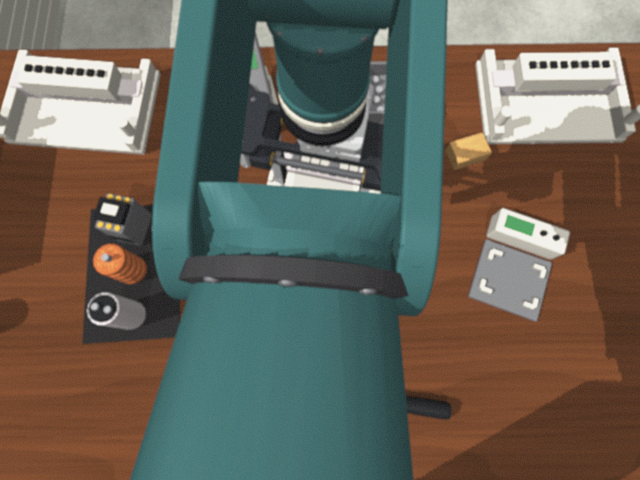

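>>> {"api": "servo_tool", "payload": {
  "moves": [
    [0,-0.02,1.5,0,0],
    [0,-0.02,3,0,0],
    [0,-0.02,4.5,0,0],
    [0,-0.02,5.3,0,0],
    [0,-0.02,5.8,0,0],
    [0,-0.02,6.1,0,0],
    [0,-0.02,6.1,0,0],
    [0,-0.02,6.1,0,0]
  ]
}}

```text
time: 19.67
tool_pos: [0.5995, 0.0032, 0.0231]
ee_rot: [3.141, 0.002, 2.921]
wrist_force: [0.3, 0.0, 0.5]
width: 0.0943
finger_force: 0.0
```

>>> {"api": "servo_tool", "payload": {
  "moves": [
    [0,0,0.05,0,0.3],
    [0,0,0.05,0,1],
    [0,0,0.05,0,1],
    [0,0,0.05,0,1],
    [0,0,0.05,0,1],
    [0,0,0.05,0,1],
    [0,0,0.05,0,1],
    [0,0,0.05,0,1],
    [0,0,0.05,0,1]
  ]
}}

```text
time: 20.42
tool_pos: [0.5988, 0.0031, 0.0207]
ee_rot: [3.141, 0.001, 2.92]
wrist_force: [-0.0, 1.7, 1.6]
width: 0.0557
finger_force: 30.0
```

```bash
python3 plan.py .5006,-.2947,.10,2.7616
```

```text
t 20.4 [0.5988 0.0031 0.0207] yaw 2.920 w 0.0557 f 29.99888241291046 [-0.   1.7  1.6]
.5006,-.2947,.10,2.7616 -> [  1.21 -12.48  -3.18] yaw 1.51 rows 8
```

>>> {"api": "servo_tool", "payload": {
  "moves": [
    [0,0,-1,0,1],
    [0,0,-2.2,0,1],
    [0,0,-3.2,0,1],
    [0.1,-1.5,-3.2,0.3,1],
    [0.3,-3,-3.2,0.6,1],
    [0.4,-4.5,-3.2,0.9,1],
    [0.6,-6,-3.2,1.2,1],
    [0.7,-7.5,-3.2,1.5,1],
    [0.9,-9,-3.2,1.5,1],
    [1.05,-10.5,-3.2,1.5,1]
  ]
}}

```text
time: 21.25
tool_pos: [0.5136, -0.2488, 0.0996]
ee_rot: [-3.141, -0.002, 2.763]
wrist_force: [0.8, -0.5, -1.4]
width: 0.0562
finger_force: 30.0
```

```bash
python3 plan.py .5006,-.2947,.10,2.7616
```

```text
t 21.2 [ 0.5136 -0.2488  0.0996] yaw 2.763 w 0.0562 f 29.99958336353302 [ 0.8 -0.5 -1.4]
.5006,-.2947,.10,2.7616 -> [-0.19 -1.9  -0.02] yaw 0.01 rows 2
```

>>> {"api": "servo_tool", "payload": {
  "moves": [
    [-0.15,-1.4,0,0,1],
    [-0.2,-1.9,0,0,1],
    [-0.2,-1.9,0,0,1],
    [-0.2,-1.9,0,0,1],
    [-0.2,-1.9,0,0,1],
    [-0.2,-1.9,0,0,1]
  ]
}}

```text
time: 21.75
tool_pos: [0.5028, -0.2916, 0.1001]
ee_rot: [3.141, -0.001, 2.765]
wrist_force: [0.5, -0.2, -0.4]
width: 0.0558
finger_force: 30.0
```

```bash
python3 plan.py .5006,-.2947,.0175,2.7616; python3 snap.py d wrist >/dev/null
```

```text
t 21.8 [ 0.5028 -0.2916  0.1001] yaw 2.765 w 0.0558 f 29.998323619365692 [ 0.5 -0.2 -0.4]
.5006,-.2947,.0175,2.7616 -> [ 0.03 -0.15  3.3 ] yaw 0.03 rows 2
```

View pics/d_wrist.png

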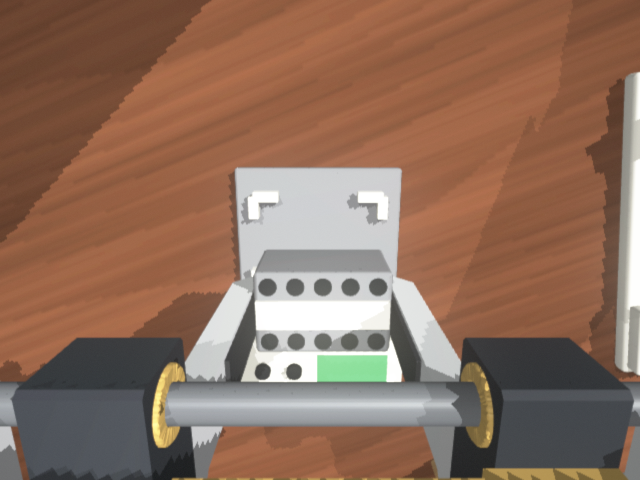

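Run:
```python
from geo import *
s=load("d_wrist");y=-.38
x=np.array([np.cos(y),np.sin(y)]);n=np.array([-x[1],x[0]])
c=ray(s,[(236,168),(401,168)],.008)*1000;m=c.mean(0);print("cradle base front",c.round(1),"len",np.linalg.norm(c[0]-c[1]),"yaw",np.arctan2(-(c[1]-c[0])[0],(c[1]-c[0])[1]),"centre",m+50*x)
b=ray(s,[(255,271),(390,271),(323,347)],.1253)*1000;print("block top front",b.round(1),"centre",b[:2].mean(0)+18*x, np.linalg.norm(b[0]-b[1]))
```

```text
cradle base front [[ 436.1 -325.5]
 [ 475.6 -225.5]] len 107.53684844224989 yaw -0.3764188439145884 centre [ 502.26928135 -294.02348088]
block top front [[ 474.3 -308.7]
 [ 494.  -259.1]
 [ 515.3 -296. ]] centre [ 500.86615331 -290.60599603] 53.379756174233925
```

>>> {"api": "servo_tool", "payload": {
  "moves": [
    [0,-0.12,0,0.03,1],
    [0,-0.12,1,0.03,1],
    [0,-0.12,2,0.03,1],
    [0,-0.12,2.6,0.03,1],
    [0,-0.12,3,0.03,1],
    [0,-0.12,3.2,0.03,1],
    [0,-0.12,3.27,0.03,1],
    [0,-0.12,3.27,0.03,1],
    [0,-0.12,3.27,0.03,1],
    [0,-0.12,3.27,0.03,1]
  ]
}}

```text
time: 22.63
tool_pos: [0.5021, -0.2968, 0.0201]
ee_rot: [-3.141, 0.003, 2.76]
wrist_force: [0.5, 0.6, -2.3]
width: 0.0558
finger_force: 30.0
```

```bash
python3 plan.py .5012,-.2945,.0167,2.7616
```

```text
t 22.6 [ 0.5021 -0.2968  0.0201] yaw 2.760 w 0.0558 f 29.998363852500916 [ 0.5  0.6 -2.3]
.5012,-.2945,.0167,2.7616 -> [0.07 0.07 0.13] yaw -0.02 rows 1
```

>>> {"api": "servo_tool", "payload": {
  "moves": [
    [0,0.05,0.04,0,1],
    [0,0.05,0.08,0,1],
    [0,0.05,0.08,0,1],
    [0,0.05,0.08,0,1]
  ]
}}

```text
time: 22.97
tool_pos: [0.5017, -0.295, 0.0167]
ee_rot: [3.142, 0.0, 2.76]
wrist_force: [-0.7, 0.6, -1.8]
width: 0.0559
finger_force: 30.0
```

>>> {"api": "servo_tool", "payload": {
  "moves": [
    [0,0,0.01,0,1],
    [0,0,0.01,0,0.8],
    [0,0,0.01,0,0.4],
    [0,0,0.01,0,0.2],
    [0,0,0.01,0,0.1],
    [0,0,0.01,0,0.1],
    [0,0,0.01,0,0.1],
    [0,0,-1,0,0.1],
    [0,0,-2,0,0.1],
    [0,0,-3.5,0,0]
  ]
}}

```text
time: 23.8
tool_pos: [0.4997, -0.2936, 0.1015]
ee_rot: [3.14, -0.007, 2.76]
wrist_force: [0.2, -0.6, -0.5]
width: 0.0882
finger_force: 0.0
```

>>> {"api": "servo_tool", "payload": {
  "moves": [
    [0,0,-1.5,0,0],
    [0,0,-2.9,0,0],
    [0,0,-2.9,0,0],
    [0,0,-2.9,0,0],
    [0,0,-2.9,0,0]
  ]
}}

```text
time: 24.22
tool_pos: [0.5013, -0.2948, 0.1759]
ee_rot: [3.141, -0.001, 2.76]
wrist_force: [-1.3, -0.8, -0.4]
width: 0.094
finger_force: 0.0
```

```bash
python3 plan.py .452,.303,.175,2.92; python3 snap.py e wrist >/dev/null
```

```text
t 24.2 [ 0.5013 -0.2948  0.1759] yaw 2.760 w 0.0940 f 0.0 [-1.3 -0.8 -0.4]
.452,.303,.175,2.92 -> [10.74 21.45  0.05] yaw -1.53 rows 15
```

View pics/e_wrist.png

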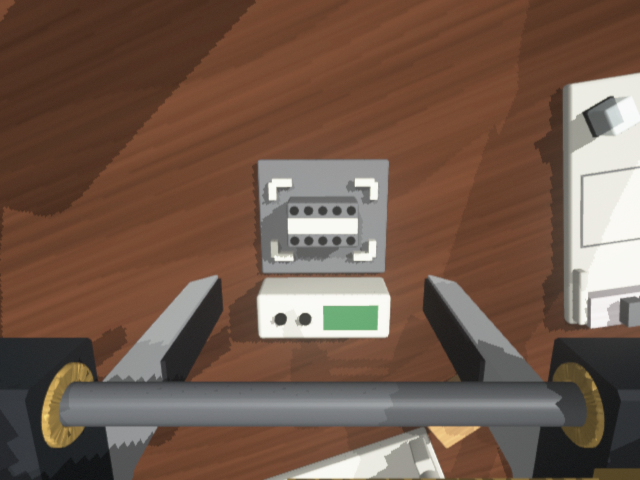

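The block lies centred and square between the four lips (block centre about px 322,226; lips 270–377 by 180–260). Now to return the parts, capacitor first.

>>> {"api": "servo_tool", "payload": {
  "moves": [
    [0.7,1.45,0,-0.3,0],
    [1.4,2.9,0,-0.6,0],
    [2.1,4.3,0,-0.9,0],
    [2.8,5.7,0,-1.2,0],
    [3.5,7.2,0,-1.5,0],
    [4.2,8.6,0,-1.53,0],
    [4.9,10,0,-1.53,0],
    [5.6,11.4,0,-1.53,0],
    [6.3,12.8,0,-1.53,0],
    [7,14.2,0,-1.53,0]
  ]
}}

```text
time: 25.1
tool_pos: [0.4697, 0.1013, 0.1741]
ee_rot: [-3.14, -0.004, 2.92]
wrist_force: [0.6, 0.1, -0.4]
width: 0.0943
finger_force: 0.0
```

```bash
python3 plan.py .4523,.3037,.175,2.92
```

```text
t 25.1 [0.4697 0.1013 0.1741] yaw 2.920 w 0.0943 f 0.0 [ 0.6  0.1 -0.4]
.4523,.3037,.175,2.92 -> [ 2.46  7.74 -0.04] yaw -0.00 rows 5
```

>>> {"api": "servo_tool", "payload": {
  "moves": [
    [0.5,1.5,0,0,0],
    [1,3,0,0,0],
    [1.4,4.5,0,0,0],
    [1.9,6,0,0,0],
    [2.4,7.3,0,0,0],
    [2.46,7.7,0,0,0],
    [2.46,7.7,0,0,0],
    [2.46,7.7,0,0,0],
    [2.46,7.7,0,0,0],
    [2.46,7.7,0,0,0]
  ]
}}

```text
time: 25.93
tool_pos: [0.4541, 0.2992, 0.1762]
ee_rot: [-3.141, -0.0, 2.918]
wrist_force: [0.4, -0.1, -0.7]
width: 0.0938
finger_force: 0.0
```

```bash
python3 plan.py .4523,.3037,.0491,2.92; python3 snap.py f wrist >/dev/null
```

```text
t 25.9 [0.4541 0.2992 0.1762] yaw 2.918 w 0.0938 f 0.0 [ 0.4 -0.1 -0.7]
.4523,.3037,.0491,2.92 -> [0.11 0.16 5.08] yaw -0.02 rows 4
```

View pics/f_wrist.png

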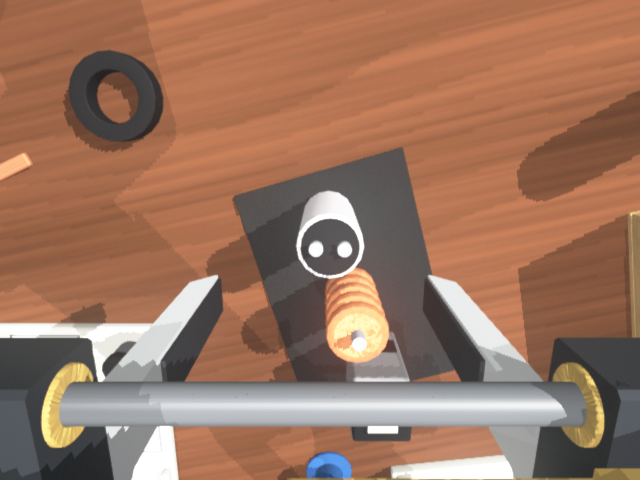

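Capacitor at px (330,247), about where it was left, insulator and contactor standing behind it.

>>> {"api": "servo_tool", "payload": {
  "moves": [
    [0.08,0.15,0,0,0],
    [0.08,0.15,1.5,0,0],
    [0.08,0.15,3,0,0],
    [0.08,0.15,4.3,0,0],
    [0.08,0.15,4.9,0,0],
    [0.08,0.15,5.0,0,0],
    [0.08,0.15,5.0,0,0],
    [0.08,0.15,5.0,0,0],
    [0.08,0.15,5.0,0,0]
  ]
}}

```text
time: 26.73
tool_pos: [0.4543, 0.3058, 0.0541]
ee_rot: [3.139, 0.003, 2.92]
wrist_force: [0.1, 0.4, 0.0]
width: 0.094
finger_force: 0.0
```

```bash
python3 plan.py .4523,.3037,.0491,2.92
```

```text
t 26.7 [0.4543 0.3058 0.0541] yaw 2.920 w 0.0940 f 0.0 [0.1 0.4 0. ]
.4523,.3037,.0491,2.92 -> [ 0.06 -0.1   0.2 ] yaw -0.00 rows 1
```

>>> {"api": "servo_tool", "payload": {
  "moves": [
    [0.03,-0.05,0.08,0,0],
    [0.03,-0.05,0.08,0,0.3],
    [0.03,-0.05,0.08,0,1],
    [0.03,-0.05,0.08,0,1],
    [0.03,-0.05,0.08,0,1],
    [0.03,-0.05,0.08,0,1],
    [0.03,-0.05,0.08,0,1],
    [0.03,-0.05,0.08,0,1],
    [0.03,-0.05,0.08,0,1],
    [0.03,-0.05,0.08,0,1]
  ]
}}

```text
time: 27.57
tool_pos: [0.4517, 0.3041, 0.0496]
ee_rot: [3.141, -0.0, 2.92]
wrist_force: [-0.3, 1.0, -0.6]
width: 0.0438
finger_force: 30.0
```

```bash
python3 plan.py .584,-.0595,.14,2.92
```

```text
t 27.6 [0.4517 0.3041 0.0496] yaw 2.920 w 0.0438 f 29.990139305591583 [-0.3  1.  -0.6]
.584,-.0595,.14,2.92 -> [ -8.36 -13.02  -3.62] yaw 0.00 rows 10
```

>>> {"api": "servo_tool", "payload": {
  "moves": [
    [0,0,-1,0,1],
    [0,0,-2.2,0,1],
    [0,0,-3.6,0,1],
    [-0.4,-1.4,-3.6,0,1],
    [-1.2,-2.7,-3.6,0,1],
    [-2.0,-4,-3.6,0,1],
    [-2.8,-5.2,-3.6,0,1],
    [-3.6,-6.4,-3.6,0,1],
    [-4.5,-7.6,-3.6,0,1],
    [-5.4,-8.8,-3.6,0,1]
  ]
}}

```text
time: 28.4
tool_pos: [0.5348, 0.058, 0.1389]
ee_rot: [-3.141, -0.001, 2.92]
wrist_force: [0.3, 0.7, -1.6]
width: 0.0435
finger_force: 30.0
```

>>> {"api": "servo_tool", "payload": {
  "moves": [
    [-0.8,-1.2,0,0,1],
    [-1.6,-2.4,0,0,1],
    [-2.4,-3.5,0,0,1],
    [-2.95,-4.2,0,0,1],
    [-2.95,-4.2,0,0,1],
    [-2.95,-4.2,0,0,1],
    [-2.95,-4.2,0,0,1],
    [-2.95,-4.2,0,0,1]
  ]
}}

```text
time: 29.07
tool_pos: [0.5833, -0.0577, 0.1392]
ee_rot: [3.141, -0.001, 2.921]
wrist_force: [0.1, 0.5, -2.8]
width: 0.0435
finger_force: 30.0
```

```bash
python3 plan.py .5834,-.0595,.0598,2.92
```

```text
t 29.1 [ 0.5833 -0.0577  0.1392] yaw 2.921 w 0.0435 f 29.9887552857399 [ 0.1  0.5 -2.8]
.5834,-.0595,.0598,2.92 -> [-0.02 -0.07  3.18] yaw 0.01 rows 2
```

>>> {"api": "servo_tool", "payload": {
  "moves": [
    [0,-0.05,1,0,1],
    [0,-0.05,1.9,0,1],
    [0,-0.05,2.6,0,1],
    [0,-0.05,2.95,0,1],
    [0,-0.05,3.1,0,1],
    [0,-0.05,3.17,0,1],
    [0,-0.05,3.19,0,1],
    [0,-0.05,3.2,0,1],
    [0,-0.05,3.2,0,1],
    [0,-0.05,3.2,0,1]
  ]
}}

```text
time: 29.9
tool_pos: [0.5843, -0.0603, 0.0608]
ee_rot: [3.141, 0.002, 2.92]
wrist_force: [0.4, 0.1, -2.3]
width: 0.0438
finger_force: 30.0
```

>>> {"api": "servo_tool", "payload": {
  "moves": [
    [0,0,0.01,0,1],
    [0,0,0.01,0,1],
    [0,0,0.01,0,1]
  ]
}}

```text
time: 30.15
tool_pos: [0.5837, -0.0602, 0.0595]
ee_rot: [3.141, 0.0, 2.92]
wrist_force: [-0.4, 0.2, -1.9]
width: 0.0438
finger_force: 30.0
```

>>> {"api": "servo_tool", "payload": {
  "moves": [
    [0,0,0.03,0,1],
    [0,0,0.03,0,1],
    [0,0,0.03,0,0.8],
    [0,0,0.03,0,0.4],
    [0,0,0.03,0,0],
    [0,0,0.03,0,0],
    [0,0,0.03,0,0],
    [0,0,0.03,0,0],
    [0,0,0.03,0,0],
    [0,0,0.03,0,0]
  ]
}}

```text
time: 30.98
tool_pos: [0.5837, -0.0601, 0.0587]
ee_rot: [3.141, 0.0, 2.92]
wrist_force: [-0.3, -0.6, -0.0]
width: 0.0868
finger_force: 0.0
```

```bash
python3 plan.py .5244,.3085,.18,2.92
```

```text
t 31.0 [ 0.5837 -0.0601  0.0587] yaw 2.920 w 0.0868 f 0.0 [-0.3 -0.6 -0. ]
.5244,.3085,.18,2.92 -> [ 5.55 13.86 -4.85] yaw 0.00 rows 10
```

>>> {"api": "servo_tool", "payload": {
  "moves": [
    [0,0,-1,0,0],
    [0,0,-2.4,0,0],
    [0,0,-3.8,0,0],
    [0,0,-4.8,0,0],
    [0.6,1.4,-4.8,0,0],
    [1.2,2.9,-4.8,0,0],
    [1.8,4.4,-4.8,0,0],
    [2.4,5.9,-4.8,0,0],
    [3,7.4,-4.8,0,0],
    [3.6,8.9,-4.8,0,0]
  ]
}}

```text
time: 31.82
tool_pos: [0.5441, 0.1784, 0.1788]
ee_rot: [3.141, 0.0, 2.92]
wrist_force: [1.0, -1.1, 0.3]
width: 0.0942
finger_force: 0.0
```

>>> {"api": "servo_tool", "payload": {
  "moves": [
    [0.6,1.5,0,0,0],
    [1.2,3,0,0,0],
    [1.7,4.3,0,0,0],
    [1.95,4.95,0,0,0],
    [1.95,4.95,0,0,0],
    [1.95,4.95,0,0,0],
    [1.95,4.95,0,0,0],
    [1.95,4.95,0,0,0],
    [1.95,4.95,0,0,0]
  ]
}}

```text
time: 32.57
tool_pos: [0.5249, 0.3067, 0.1788]
ee_rot: [-3.142, 0.0, 2.918]
wrist_force: [0.8, 0.1, -0.3]
width: 0.0943
finger_force: 0.0
```

```bash
python3 plan.py .5244,.3085,.048,2.92
```

```text
t 32.6 [0.5249 0.3067 0.1788] yaw 2.918 w 0.0943 f 0.0 [ 0.8  0.1 -0.3]
.5244,.3085,.048,2.92 -> [0.04 0.07 5.23] yaw -0.02 rows 4
```

>>> {"api": "servo_tool", "payload": {
  "moves": [
    [0,0.04,1.5,0,0],
    [0,0.04,3,0,0],
    [0,0.04,4.3,0,0],
    [0,0.04,5,0,0],
    [0,0.04,5.2,0,0],
    [0,0.04,5.2,0,0],
    [0,0.04,5.2,0,0],
    [0,0.04,5.2,0,0]
  ]
}}

```text
time: 33.23
tool_pos: [0.5264, 0.3095, 0.0513]
ee_rot: [3.139, 0.004, 2.919]
wrist_force: [0.9, 0.6, -0.1]
width: 0.094
finger_force: 0.0
```

>>> {"api": "servo_tool", "payload": {
  "moves": [
    [0,0,0,0,0],
    [0,0,0,0,0.3],
    [0,0,0,0,1],
    [0,0,0,0,1],
    [0,0,0,0,1],
    [0,0,0,0,1],
    [0,0,0,0,1],
    [0,0,0,0,1],
    [0,0,0,0,1],
    [0,0,0,0,1]
  ]
}}

```text
time: 34.07
tool_pos: [0.5245, 0.3089, 0.0485]
ee_rot: [-3.141, -0.0, 2.92]
wrist_force: [-0.8, 0.1, -0.0]
width: 0.0453
finger_force: 30.0
```

```bash
python3 plan.py .5342,.0178,.14,2.92
```

```text
t 34.1 [0.5245 0.3089 0.0485] yaw 2.920 w 0.0453 f 29.988907277584076 [-0.8  0.1 -0. ]
.5342,.0178,.14,2.92 -> [ -2.94 -11.28  -3.66] yaw -0.00 rows 8
```

>>> {"api": "servo_tool", "payload": {
  "moves": [
    [0,0,-1,0,1],
    [0,0,-2.2,0,1],
    [0,0,-3.6,0,1],
    [-0.4,-1.5,-3.6,0,1],
    [-0.8,-3.0,-3.6,0,1],
    [-1.2,-4.5,-3.6,0,1],
    [-1.6,-6.0,-3.6,0,1],
    [-2.0,-7.5,-3.6,0,1],
    [-2.4,-9,-3.6,0,1],
    [-2.75,-10.5,-3.6,0,1]
  ]
}}

```text
time: 34.9
tool_pos: [0.5331, 0.0362, 0.1374]
ee_rot: [-3.141, -0.002, 2.92]
wrist_force: [0.0, 0.9, -2.7]
width: 0.0456
finger_force: 30.0
```

>>> {"api": "servo_tool", "payload": {
  "moves": [
    [-0.19,-0.77,0,0,1],
    [-0.19,-0.77,0,0,1],
    [-0.19,-0.77,0,0,1],
    [-0.19,-0.77,0,0,1],
    [-0.19,-0.77,0,0,1],
    [-0.19,-0.77,0,0,1]
  ]
}}

```text
time: 35.4
tool_pos: [0.5342, 0.0194, 0.1383]
ee_rot: [3.141, -0.001, 2.922]
wrist_force: [0.1, 0.3, -3.2]
width: 0.0453
finger_force: 30.0
```

```bash
python3 plan.py .5343,.0178,.0582,2.92
```

```text
t 35.4 [0.5342 0.0194 0.1383] yaw 2.922 w 0.0453 f 29.986242055892944 [ 0.1  0.3 -3.2]
.5343,.0178,.0582,2.92 -> [-0.02 -0.06  3.21] yaw 0.02 rows 2
```

>>> {"api": "servo_tool", "payload": {
  "moves": [
    [0,-0.04,1,0,1],
    [0,-0.04,1.9,0,1],
    [0,-0.04,2.6,0,1],
    [0,-0.04,2.95,0,1],
    [0,-0.04,3.1,0,1],
    [0,-0.04,3.17,0,1],
    [0,-0.04,3.2,0,1],
    [0,-0.04,3.22,0,1],
    [0,-0.04,3.22,0,1],
    [0,-0.04,3.22,0,1]
  ]
}}

```text
time: 36.23
tool_pos: [0.5349, 0.0171, 0.0592]
ee_rot: [3.141, 0.002, 2.92]
wrist_force: [0.6, -0.1, -3.2]
width: 0.0461
finger_force: 30.0
```

>>> {"api": "servo_tool", "payload": {
  "moves": [
    [0,0,0.03,0,1],
    [0,0,0.03,0,1],
    [0,0,0.03,0,1]
  ]
}}

```text
time: 36.48
tool_pos: [0.5342, 0.0171, 0.0575]
ee_rot: [3.141, 0.0, 2.92]
wrist_force: [0.6, -0.2, -2.5]
width: 0.0455
finger_force: 30.0
```

>>> {"api": "servo_tool", "payload": {
  "moves": [
    [0,0,0.02,0,1],
    [0,0,0.02,0,1],
    [0,0,0.02,0,0.8],
    [0,0,0.02,0,0.4],
    [0,0,0.02,0,0],
    [0,0,0.02,0,0],
    [0,0,0.02,0,0],
    [0,0,0.02,0,0],
    [0,0,0.02,0,0],
    [0,0,0.02,0,0]
  ]
}}

```text
time: 37.32
tool_pos: [0.5342, 0.0171, 0.0569]
ee_rot: [3.141, 0.0, 2.92]
wrist_force: [-0.7, 0.1, 0.8]
width: 0.0886
finger_force: 0.0
```

```bash
python3 plan.py .5967,.3117,.175,2.92
```

```text
t 37.3 [0.5342 0.0171 0.0569] yaw 2.920 w 0.0886 f 0.0 [-0.7  0.1  0.8]
.5967,.3117,.175,2.92 -> [ 0.15 12.04 -4.72] yaw -0.00 rows 8
```

>>> {"api": "servo_tool", "payload": {
  "moves": [
    [0,0,-1,0,0],
    [0,0,-2.4,0,0],
    [0,0,-3.8,0,0],
    [0,0,-4.7,0,0],
    [0,1.5,-4.7,0,0],
    [0,3.1,-4.7,0,0],
    [0.1,4.7,-4.7,0,0],
    [0.1,6.3,-4.7,0,0],
    [0.1,7.9,-4.7,0,0],
    [0.15,9.5,-4.7,0,0]
  ]
}}

```text
time: 38.15
tool_pos: [0.5829, 0.2515, 0.1744]
ee_rot: [3.141, 0.0, 2.92]
wrist_force: [0.2, 0.3, -0.3]
width: 0.0938
finger_force: 0.0
```

>>> {"api": "servo_tool", "payload": {
  "moves": [
    [0,1.3,0,0,0],
    [0,2.5,0,0,0],
    [0,2.5,0,0,0],
    [0,2.5,0,0,0],
    [0,2.5,0,0,0],
    [0,2.5,0,0,0],
    [0,2.5,0,0,0]
  ]
}}

```text
time: 38.73
tool_pos: [0.5966, 0.3091, 0.1748]
ee_rot: [3.142, 0.0, 2.918]
wrist_force: [0.4, 0.5, 0.0]
width: 0.094
finger_force: 0.0
```

```bash
python3 plan.py .5967,.3117,.0501,2.92
```

```text
t 38.7 [0.5966 0.3091 0.1748] yaw 2.918 w 0.0940 f 0.0 [0.4 0.5 0. ]
.5967,.3117,.0501,2.92 -> [0.02 0.1  4.99] yaw -0.02 rows 3
```

>>> {"api": "servo_tool", "payload": {
  "moves": [
    [0,0.08,1.5,0,0],
    [0,0.08,3,0,0],
    [0,0.08,4.2,0,0],
    [0,0.08,4.8,0,0],
    [0,0.08,4.97,0,0],
    [0,0.08,4.97,0,0],
    [0,0.08,4.97,0,0],
    [0,0.08,4.97,0,0]
  ]
}}

```text
time: 39.4
tool_pos: [0.5985, 0.3128, 0.053]
ee_rot: [3.139, 0.004, 2.919]
wrist_force: [-0.5, 0.1, -0.3]
width: 0.0939
finger_force: 0.0
```

>>> {"api": "servo_tool", "payload": {
  "moves": [
    [0,0,0,0,0],
    [0,0,0,0,0.3],
    [0,0,0,0,1],
    [0,0,0,0,1],
    [0,0,0,0,1],
    [0,0,0,0,1],
    [0,0,0,0,1],
    [0,0,0,0,1],
    [0,0,0,0,1],
    [0,0,0,0,1]
  ]
}}

```text
time: 40.23
tool_pos: [0.5968, 0.3125, 0.05]
ee_rot: [-3.141, -0.0, 2.92]
wrist_force: [0.1, -0.2, -0.1]
width: 0.0437
finger_force: 30.0
```

```bash
python3 plan.py .6115,.0653,.14,2.92
```

```text
t 40.2 [0.5968 0.3125 0.05  ] yaw 2.920 w 0.0437 f 29.958519861102104 [ 0.1 -0.2 -0.1]
.6115,.0653,.14,2.92 -> [-2.75 -9.52 -3.6 ] yaw -0.00 rows 7
```

>>> {"api": "servo_tool", "payload": {
  "moves": [
    [0,0,-1,0,1],
    [0,0,-2.2,0,1],
    [0,0,-3.6,0,1],
    [-0.4,-1.4,-3.6,0,1],
    [-0.8,-2.8,-3.6,0,1],
    [-1.2,-4.2,-3.6,0,1],
    [-1.6,-5.6,-3.6,0,1],
    [-2.0,-7.0,-3.6,0,1],
    [-2.4,-8.4,-3.6,0,1],
    [-2.75,-9.5,-3.6,0,1]
  ]
}}

```text
time: 41.07
tool_pos: [0.6107, 0.0629, 0.1387]
ee_rot: [-3.14, -0.002, 2.919]
wrist_force: [0.9, 0.1, -4.5]
width: 0.044
finger_force: 30.0
```

>>> {"api": "servo_tool", "payload": {
  "moves": [
    [0,0,0,0,1],
    [0,0,0,0,1],
    [0,0,0,0,1],
    [0,0,0,0,1],
    [0,0,0,0,1]
  ]
}}

```text
time: 41.48
tool_pos: [0.6115, 0.0671, 0.1397]
ee_rot: [3.141, -0.001, 2.922]
wrist_force: [0.6, 0.8, -4.5]
width: 0.0438
finger_force: 30.0
```

```bash
python3 plan.py .6116,.0653,.0597,2.92
```

```text
t 41.5 [0.6115 0.0671 0.1397] yaw 2.922 w 0.0438 f 29.95877780020237 [ 0.6  0.8 -4.5]
.6116,.0653,.0597,2.92 -> [-0.02 -0.07  3.2 ] yaw 0.02 rows 2
```

>>> {"api": "servo_tool", "payload": {
  "moves": [
    [0,-0.04,1,0,1],
    [0,-0.04,1.9,0,1],
    [0,-0.04,2.6,0,1],
    [0,-0.04,2.95,0,1],
    [0,-0.04,3.1,0,1],
    [0,-0.04,3.16,0,1],
    [0,-0.04,3.19,0,1],
    [0,-0.04,3.21,0,1],
    [0,-0.04,3.21,0,1],
    [0,-0.04,3.21,0,1]
  ]
}}

```text
time: 42.32
tool_pos: [0.6122, 0.0647, 0.0611]
ee_rot: [3.141, 0.002, 2.92]
wrist_force: [-0.4, 0.3, -3.7]
width: 0.0443
finger_force: 30.0
```

>>> {"api": "servo_tool", "payload": {
  "moves": [
    [0,0,0.03,0,1],
    [0,0,0.03,0,1],
    [0,0,0.03,0,1]
  ]
}}

```text
time: 42.57
tool_pos: [0.6115, 0.0647, 0.0592]
ee_rot: [3.141, 0.0, 2.92]
wrist_force: [0.4, 0.5, -2.5]
width: 0.044
finger_force: 30.0
```

>>> {"api": "servo_tool", "payload": {
  "moves": [
    [0,0,0.02,0,1],
    [0,0,0.02,0,1],
    [0,0,0.02,0,0.8],
    [0,0,0.02,0,0.4],
    [0,0,0.02,0,0],
    [0,0,0.02,0,0],
    [0,0,0.02,0,0],
    [0,0,0.02,0,0],
    [0,0,0.02,0,0],
    [0,0,0.02,0,0]
  ]
}}

```text
time: 43.4
tool_pos: [0.6116, 0.0648, 0.0587]
ee_rot: [3.141, 0.0, 2.92]
wrist_force: [0.3, 0.8, -1.0]
width: 0.0867
finger_force: 0.0
```

>>> {"api": "servo_tool", "payload": {
  "moves": [
    [0,0,-1,0,0],
    [0,0,-2.4,0,0],
    [0,0,-3.8,0,0],
    [0,0,-4.8,0,0],
    [0,1.5,-4.8,0,0],
    [0,3,-4.8,0,0],
    [0,4.5,-4.8,0,0],
    [0,6,-4.8,0,0],
    [0,7.5,-4.8,0,0],
    [0,9,-4.8,0,0]
  ]
}}

```text
time: 44.23
tool_pos: [0.6611, 0.286, 0.1786]
ee_rot: [3.142, 0.0, 2.92]
wrist_force: [0.0, 0.2, 0.5]
width: 0.0942
finger_force: 0.0
```

>>> {"api": "servo_tool", "payload": {
  "moves": [
    [1.5,1,0,0,0],
    [3,2,0,0,0],
    [4,3,0,0,0],
    [4,3,0,0,0],
    [4,3,0,0,0],
    [4,3,0,0,0],
    [4,3,0,0,0]
  ]
}}

```text
time: 44.82
tool_pos: [0.5808, 0.3781, 0.1786]
ee_rot: [-3.141, 0.001, 2.918]
wrist_force: [0.5, 0.1, -0.1]
width: 0.0938
finger_force: 0.0
```

```bash
python3 snap.py g top | head -1
```

```text
{'time': 44.8167, 'tool_pos': array([0.58083775, 0.37811606, 0.17858721]), 'ee_rot': array([-3.14123911e+00,  5.04391294e-04,  2.91826817e+00]), 'width': 0.09376073834963397}
```

View pics/g_top.png

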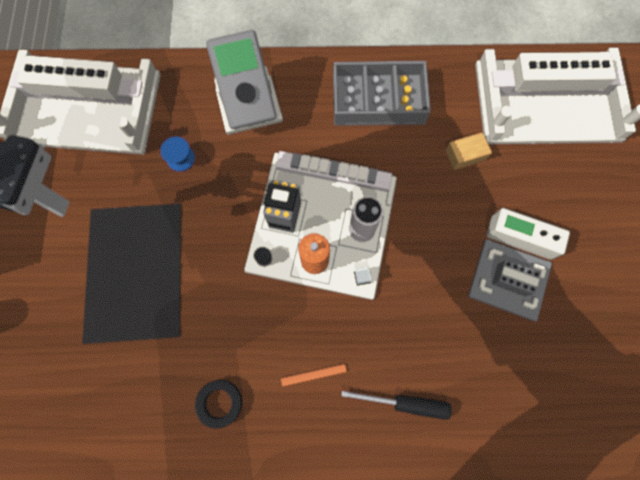

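All three tall parts stand on their seats at the same pixels as at the start (contactor ~281,205; capacitor ~367,215; insulator ~314,252). The block is in the pocket (~519,275), and the pot and relay have not moved.

```bash
python3 -c "
from bench import robot
print(robot.close_job())"
```

```text
the job is handed in; nothing more can be done
None
```

The job is handed in: the terminal block is in the cradle's pocket, the three tall parts are back upright on their original seats, and the pot and relay look unmoved in the last top picture; the hand-in returned no verdict.

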